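Load the dressing dispenser with full cartridges

ROBOT

A 7-joint arm with a two-finger parallel gripper is mounted at the origin on the work surface. World frame = base frame: x ahead of the robot, y to its left, z up, the work surface at z = 0. Lengths are in m, angles in rad, forces in N, time in s.
With the tool pointing down it reaches from about 0.425 to 0.95 m from the base axis. Payload 4.7 kg.
Tool frame: the origin (TCP) lies between the finger pads; the fingertips stand 25 mm ahead of it and the grasp point (between the pads) lies 6 mm ahead of it; x points along the fingers, z is the direction in which the jaws open and shut, and the axes are right-handed (so a half turn about x gives the same grasp; the last joint's range is limited). The gripper opens to 85 mm and grips with 20 to 120 N. Pads are 22 mm wide; open, the fingers measure 114 mm over their backs; the gripper's body (76 mm by 85 mm) begins 54 mm behind the grasp point. The pads swing forward as they close: fully open they stand 13 mm farther back than shut.
Start: joints at [1.299, 0.469, -0.049, 1.532, 0.024, 1.141, -0.082], TCP at [0.162, -0.655, 0.256] pointing down, gripper open.
Joint ranges: [-2.59, 2.59], [-0.33, 1.99], [-1.39, 1.29], [0.1, 2.45], [-1.04, 4.18], [0.21, 1.99], [-2.66, 2.66]. Speed limits (rad/s): [2.57, 2.57, 3.14, 3.14, 3.14, 3.14, 3.14].

INTERFACE

Orientations are given as a 3x3 rotation matrix whose columns are the frame's x, y, z axes.
In Python, from rig import * gives the robot as it stands. Calls block until the motion is done:
- movep(position, orientation): joint-space move of the TCP to a pose.
- move_l(position, attitude=None, feed=0.15, until_force=None): straight line of the TCP; attitude=None keeps the orientation; feed is the mean speed in m/s. With until_force (N) it stops when the force on the tool has changed by that much, and returns True; else False.
- move_joints(angles): joint-space move.
- command_gripper(opening, newtons=None): finger opening in m; newtons is the grip in N (None keeps the last); returns when the fingers have stopped.
- sleep(seconds).
- inverse_kinematics(position, orientation): joint angles nearest the present ones, or None.
- sense(): the state.
- camera(name): name is "side" or "top" or "wrist"; returns (picture, depth): 480x640x3 uint8, red, green, blue; 480x640 float32, m along the optical axis (not along the pixel's ray), 0 where there is no reading.
- camera_params(name): a dict with "K" (3x3 intrinsics, pixels), "dist" ([k1, k2, p1, p2, k3] as OpenCV has them; the pictures are not rectified), "position" and "rotation" of the camera in the world; the wrist camera has in their place "tool_from_camera" (4x4, takes a point from camera to tool coordinates, whose origin is the TCP and whose axes are the tool frame's). Camera axes: x right, y down, z forward; pixel columns grow to the right and rows downward; lengths in m; the calibration is good to about 2 mm. A picture is of the moment at which its call begins: read the wrist's pose just before it. camera_params takes no time and is no camera call.
A pose or a line that the arm cannot do raises Unreachable and nothing moves.
- finish_job(): hands the job in, once; it reports no verdict.
The state is a dict: "time_s": time; "joint_pos": joint angles; "qd": joint speeds; "joint_efforts": joint torques, N m; "position": TCP position; "tcp_rot": TCP orientation; "wrist_force": force on the tool from outside, world axes, zero at the start; "ft_torque": the same for the moment, N m; "finger_gap": finger opening in m.
Only numpy, scipy, OpenCV 4.12 (cv2) and the standard library are available. Lean on these libraries where they do the work, as an engineer would, in place of code of your own. Each camera call takes 0.05 s, during which the arm holds its last target. There are 200 camera calls.

TASK

The dressing cartridges on the prep counter look alike, but some are full and some are used up; feel by lifting which is which. Press every full one straight down into any free bay of the dispenser rack until both its hooks click over the foot, stand every used-up one upright in the black return tray, and only when all are put away swing the rack's lock lever fully over to the back. Leave the other things on the counter where they are.

Things in the scene. Friction and masses are not known exactly. Their poses are not given: they have to be found in the camera images.
- cart_a: White dressing cartridge, upright; 4 or 5 are present, all alike. Full ones weigh 370-470 g, used-up ones 120-160 g. Origin: centre of underside; x its length, z up; front and back alike. Foot flange 110 (x) x 64 (y) x 10 mm; body 90 x 56 mm up to 48 mm height; grey grip rib on top 60 (x) x 24 (y) mm from 48 to 84 mm height, to be pinched across y.
- cart_b: White dressing cartridge, upright; 4 or 5 are present, all alike. Full ones weigh 370-470 g, used-up ones 120-160 g. Origin: centre of underside; x its length, z up; front and back alike. Foot flange 110 (x) x 64 (y) x 10 mm; body 90 x 56 mm up to 48 mm height; grey grip rib on top 60 (x) x 24 (y) mm from 48 to 84 mm height, to be pinched across y.
- cart_c: White dressing cartridge, upright; 4 or 5 are present, all alike. Full ones weigh 370-470 g, used-up ones 120-160 g. Origin: centre of underside; x its length, z up; front and back alike. Foot flange 110 (x) x 64 (y) x 10 mm; body 90 x 56 mm up to 48 mm height; grey grip rib on top 60 (x) x 24 (y) mm from 48 to 84 mm height, to be pinched across y.
- cart_d: White dressing cartridge, upright; 4 or 5 are present, all alike. Full ones weigh 370-470 g, used-up ones 120-160 g. Origin: centre of underside; x its length, z up; front and back alike. Foot flange 110 (x) x 64 (y) x 10 mm; body 90 x 56 mm up to 48 mm height; grey grip rib on top 60 (x) x 24 (y) mm from 48 to 84 mm height, to be pinched across y.
- cart_e: White dressing cartridge, upright; 4 or 5 are present, all alike. Full ones weigh 370-470 g, used-up ones 120-160 g. Origin: centre of underside; x its length, z up; front and back alike. Foot flange 110 (x) x 64 (y) x 10 mm; body 90 x 56 mm up to 48 mm height; grey grip rib on top 60 (x) x 24 (y) mm from 48 to 84 mm height, to be pinched across y.
- rack: Dispenser rack, fixed: three bays 100 mm apart along its y; origin at its underside under the middle bay, x to its back. Each bay has a raised seat, a front (-x) and a back (+x) black snap hook, guide walls 6 mm higher than the seat at y = +-36 mm from the bay's middle, and grey end posts beside the hooks, inner faces at x = +-58 mm, flared at the top, as tall as the hooks. A clicked cartridge cannot be pulled out again.
- bay0 (a point): Bay 0 (right-hand as seen from the robot): middle of the seat's top, 30 mm above the counter; goes under the middle of the cartridge's underside, lengths along x (either way round). Hook tops 33 mm above the seat, noses 50.5 mm from the middle: the flange meets their slopes about 24 mm above the seat; pushing down takes 10-20 N until at the seat both hooks spring over the flange.
- hook0_front (a joint): Springy bend of the front snap hook of bay 0: 0 rad at rest or clicked shut, growing to about 0.15 while the flange spreads it.
- hook0_back (a joint): Springy bend of the back snap hook of bay 0: 0 rad at rest or clicked shut, growing to about 0.15 while the flange spreads it.
- bay1 (a point): Bay 1 (middle): middle of the seat's top, 30 mm above the counter; goes under the middle of the cartridge's underside, lengths along x (either way round). Hook tops 33 mm above the seat, noses 50.5 mm from the middle: the flange meets their slopes about 24 mm above the seat; pushing down takes 10-20 N until at the seat both hooks spring over the flange.
- hook1_front (a joint): Springy bend of the front snap hook of bay 1: 0 rad at rest or clicked shut, growing to about 0.15 while the flange spreads it.
- hook1_back (a joint): Springy bend of the back snap hook of bay 1: 0 rad at rest or clicked shut, growing to about 0.15 while the flange spreads it.
- bay2 (a point): Bay 2 (left-hand, next to the lever): middle of the seat's top, 30 mm above the counter; goes under the middle of the cartridge's underside, lengths along x (either way round). Hook tops 33 mm above the seat, noses 50.5 mm from the middle: the flange meets their slopes about 24 mm above the seat; pushing down takes 10-20 N until at the seat both hooks spring over the flange.
- hook2_front (a joint): Springy bend of the front snap hook of bay 2: 0 rad at rest or clicked shut, growing to about 0.15 while the flange spreads it.
- hook2_back (a joint): Springy bend of the back snap hook of bay 2: 0 rad at rest or clicked shut, growing to about 0.15 while the flange spreads it.
- tray: Black low return tray, fixed, 170 (x) x 240 (y) x 28 mm high, walls and floor 5 mm thick; origin at the centre of its underside. A cartridge standing on its floor has its underside 5 mm above the counter.
- lock (a joint): Steel lock lever at the left end of the rack, its pivot 195 mm from the middle bay along the rack's y (same x) and 32 mm above the counter: 0 rad leaning to the front (-x), 1.0 rad at its end stop leaning to the back (+x); it stays where it is left and swings with a light push (under 5 N).
- lock_tip (a point): Centre of the 26 mm ball at the end of the lock lever's 80 mm stick (10 mm thick), which swings in the x-z plane of the bays' axes; to throw it, push the stick near the tip towards the rack's back (+x); the tip travels about 80 mm.
- oil_bottle: Bystander, not to be moved: green oil bottle, 64 mm across, 200 mm tall.
- spice_jar: Bystander, not to be moved: glass spice jar with steel cap, 56 mm across, 85 mm tall.
- ramekin: Bystander, not to be moved: white ceramic bowl, 84 mm across, 45 mm tall.
- mug: Bystander, not to be moved: white mug, 76 mm across, 90 mm tall.
Mind the look-alikes: they are no part of the job. What is shaped like the cart_a but green is not meant.

How it is judged:
By the outcome, as a careful person would: the job done as asked, in the order asked, and still so for the second after the job is handed in, with the robot touching nothing.
Of cart_a, cart_b, cart_c, cart_d, cart_e only 4 to 5 are there at a start; the rules pass over those that are not, and their reading is None.
At some moment in a run one of cart_a, cart_b, cart_c, cart_d, cart_e may be knocked a few centimetres aside while the robot is not near it.
Once in a run the grip may slacken for a moment while it holds something.
It also fails if it takes over 210 s, if anything falls off the work surface, if the arm or the gripper's body presses on something with over 40 N, if the wrist force passes 120 N, or if a joint passes its speed limit or range.

## Working session

There is one attempt and no reset: what is moved stays moved. The work goes in short steps, each a Python script; the robot and the scene stay as the last script left them, time stands still between calls to the robot, and variables do not carry over. Pictures are saved under pics/ and viewed, about 12 in all and at most 16, crops included, and the job is handed in when it is done.

```bash
ls; mkdir -p pics; python3 - <<'E'
from rig import *
import cv2,numpy as np
np.set_printoptions(precision=4,suppress=True)
s=sense();print(s)
for n in("side","top"):
    im,d=camera(n);np.savez(f"pics/{n}0.npz",im=im,d=d);cv2.imwrite(f"pics/{n}0.png",im[...,::-1])
    p=camera_params(n);print(n,p,(d>0).mean())
print(camera_params("wrist"))
E
```

```text
pics
{'time_s': 0.0, 'joint_pos': array([ 1.2991,  0.4695, -0.0486,  1.5337,  0.0241,  1.141 , -0.0823]), 'qd': array([ 0.0007, -0.0004,  0.0002, -0.001 ,  0.0004, -0.0001,  0.0004]), 'joint_efforts': array([  0.0004, -51.0306,  -0.0465, -23.7709,   0.0107,   0.0075,
         0.    ]), 'position': array([ 0.1622, -0.6547,  0.2552]), 'tcp_rot': array([[-0.0005,  0.9707,  0.2404],
       [ 0.0019,  0.2404, -0.9707],
       [-1.    , -0.    , -0.002 ]]), 'wrist_force': array([ 0.6801, -0.4393,  0.0868]), 'ft_torque': array([-0.0447, -0.0192, -0.0703]), 'finger_gap': 0.08542656456821045}
side {'K': array([[441.9865,   0.    , 320.8836],
       [  0.    , 441.9865, 237.8068],
       [  0.    ,   0.    ,   1.    ]]), 'dist': array([-0.0709,  0.    ,  0.    ,  0.    ,  0.    ]), 'position': array([-0.0269,  0.7547,  0.829 ]), 'rotation': array([[-0.826 , -0.367 ,  0.4278],
       [-0.5636,  0.5283, -0.6351],
       [ 0.0071, -0.7657, -0.6432]])} 0.9959830729166667
top {'K': array([[491.003 ,   0.    , 320.3396],
       [  0.    , 491.003 , 239.3619],
       [  0.    ,   0.    ,   1.    ]]), 'dist': array([-0.0338,  0.    ,  0.    ,  0.    ,  0.    ]), 'position': array([ 0.2577, -0.0008,  1.2827]), 'rotation': array([[ 0.0287, -0.9819,  0.187 ],
       [-0.9996, -0.0297, -0.0025],
       [ 0.008 , -0.1868, -0.9824]])} 0.9959635416666667
{'K': array([[360.4109,   0.    , 318.5927],
       [  0.    , 360.4109, 242.7852],
       [  0.    ,   0.    ,   1.    ]]), 'dist': array([-0.0614,  0.    ,  0.    ,  0.    ,  0.    ]), 'tool_from_camera': array([[-0.0009, -0.3051,  0.9523, -0.1182],
       [-0.0007, -0.9523, -0.3051,  0.0783],
       [ 1.    , -0.001 ,  0.0006,  0.0006],
       [ 0.    ,  0.    ,  0.    ,  1.    ]])}
```

View pics/top0.png

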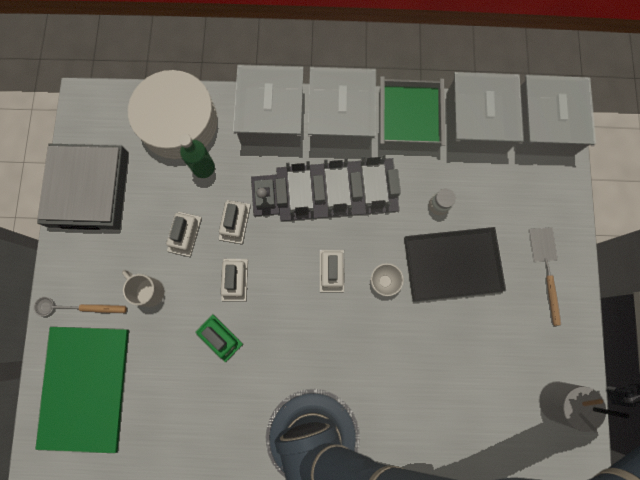

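View pics/side0.png

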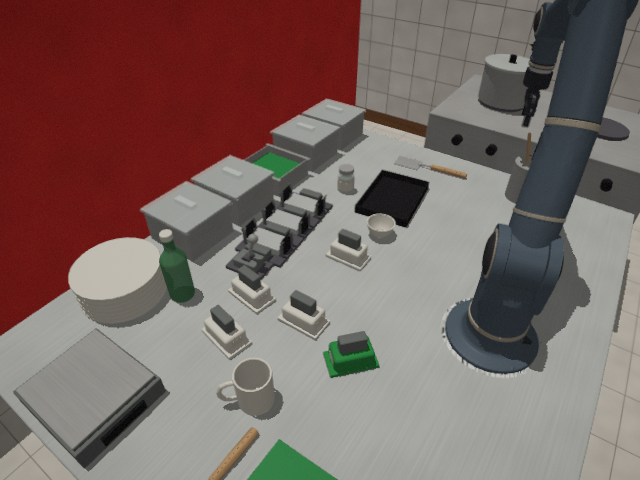

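The four white cartridges are at top pixels (184,232), (234,221), (234,279) and (332,270). The green look-alike is at (219,338). The rack bays are at about (376,185), (337,187) and (299,190), the tray is at (455,264), and the lever ball is at (264,192). Next I measure with depth and check one close crop.

```bash
cat > h.py <<'E'
from rig import *
import cv2,numpy as np
np.set_printoptions(precision=4,suppress=True)
def cam(name):
    s=sense(); im,d=camera(name); p=camera_params(name)
    if name=="wrist":
        T=p["tool_from_camera"]; R=s["tcp_rot"]@T[:3,:3]; t=s["tcp_rot"]@T[:3,3]+s["position"]
    else: R,t=p["rotation"],p["position"]
    return im,d,p,R,t
def cloud(d,p,R,t):
    v,u=np.mgrid[:480,:640]
    n=cv2.undistortPoints(np.stack([u,v],-1).reshape(-1,1,2).astype(np.float32),p["K"],p["dist"]).reshape(480,640,2)
    return np.dstack([n*d[...,None],d])@R.T+t
def carts(im,W):
    """carts from rib tops: list of (x,y,yaw,zmed,white?)"""
    m=((W[...,2]>.074)&(W[...,2]<.094)&(W[...,0]>.15)&(im.max(2)<110)&(np.ptp(im.astype(int),axis=2)<25)).astype(np.uint8)
    n,l,st,c=cv2.connectedComponentsWithStats(m); out=[]
    for i in range(1,n):
        if st[i,4]<60: continue
        q=W[l==i]; r=cv2.minAreaRect((q[:,:2]*1000).astype(np.float32))
        (x,y),(a,b),th=r; th=np.radians(th if a>=b else th+90); th=(th+np.pi/2)%np.pi-np.pi/2
        out.append((x/1e3,y/1e3,th,max(a,b),min(a,b),np.median(q[:,2]),*c[i]))
    return np.array(out)
E
python3 - <<'E'
from h import *
z=np.load("pics/top0.npz");p=camera_params("top");W=cloud(z["d"],p,p["rotation"],p["position"])
print(carts(z["im"],W))
print("table z",np.median(W[380:420,200:250,2]))
# rack & tray
for nm,(u0,v0,u1,v1),(a,b) in (("tray",(395,220,515,310),(.018,.04)),):
    m=np.zeros((480,640),bool);m[v0:v1,u0:u1]=1;q=W[m&(W[...,2]>a)&(W[...,2]<b)]
    print(nm,cv2.minAreaRect((q[:,:2]*1000).astype(np.float32)),q[:,2].mean())
# orthophoto of rack: height and colour, 2px/mm
for u,v in((264,192),(299,190),(337,187),(376,185),(299,168),(302,212),(336,163),(340,210),(375,160),(378,207),(319,188),(357,188),(394,183),(445,200),(387,280),(200,160),(140,288)): print((u,v),W[v,u])
cv2.imwrite("pics/rack0.png",cv2.resize(z["im"][145:310,160:410,::-1],None,fx=3.2,fy=3.2,interpolation=2))
E
```

```text
[[  0.8068  -0.5732   0.7338 238.6953 122.1883   0.0816 542.     127.8653]
 [  0.7595   0.1413  -1.5659 158.0881   5.5002   0.0835 266.6145 134.3313]
 [  0.7592  -0.0484  -1.5591 158.5752   4.8789   0.0826 340.2485 136.6   ]
 [  0.7597  -0.4273   1.5662 161.5612   5.1817   0.0826 485.8718 141.25  ]
 [  0.6764   0.3122  -1.0195  63.0801  28.229    0.0842 200.6301 164.5753]
 [  0.5396   0.2247  -0.178   58.5357  24.9064   0.0853 229.8448 215.5388]
 [  0.5031   0.3566  -0.205   59.0598  24.3698   0.0856 176.7773 228.476 ]
 [  0.4167  -0.0346   0.0234  57.7225  19.9603   0.0852 332.0374 267.5   ]
 [  0.3858   0.2155   0.0025  58.6521  23.3084   0.0853 229.825  276.6583]
 [  0.359    0.4565  -0.4887  62.2367  21.5514   0.0808 129.2121 284.7727]
 [  0.3392   0.4086  -0.3204  68.6516  22.0762   0.0835 151.2121 293.5152]
 [  0.237    0.2467   0.8411  59.9363  22.4842   0.0853 213.0827 338.3543]]
table z 0.0016572880919362154
tray ((441.48504638671875, -332.41656494140625), (170.74034118652344, 288.0994873046875), 7.740762710571289) 0.02754624695225152
(264, 192) [0.5918 0.1373 0.1246]
(299, 190) [0.6259 0.0561 0.0351]
(337, 187) [ 0.6389 -0.0441  0.0296]
(376, 185) [ 0.6471 -0.1475  0.0315]
(299, 168) [0.6803 0.0574 0.0537]
(302, 212) [0.5651 0.0458 0.0404]
(336, 163) [ 0.695  -0.0391  0.0596]
(340, 210) [ 0.5755 -0.0533  0.0326]
(375, 160) [ 0.7077 -0.1415  0.0565]
(378, 207) [ 0.588  -0.1536  0.028 ]
(319, 188) [0.6334 0.0035 0.0337]
(357, 188) [ 0.6351 -0.0966  0.0387]
(394, 183) [ 0.6545 -0.1955  0.0304]
(445, 200) [ 0.5961 -0.3161  0.0871]
(387, 280) [ 0.3982 -0.1814  0.0043]
(200, 160) [0.6686 0.2997 0.1266]
(140, 288) [0.3574 0.4603 0.0091]
```

View pics/rack0.png

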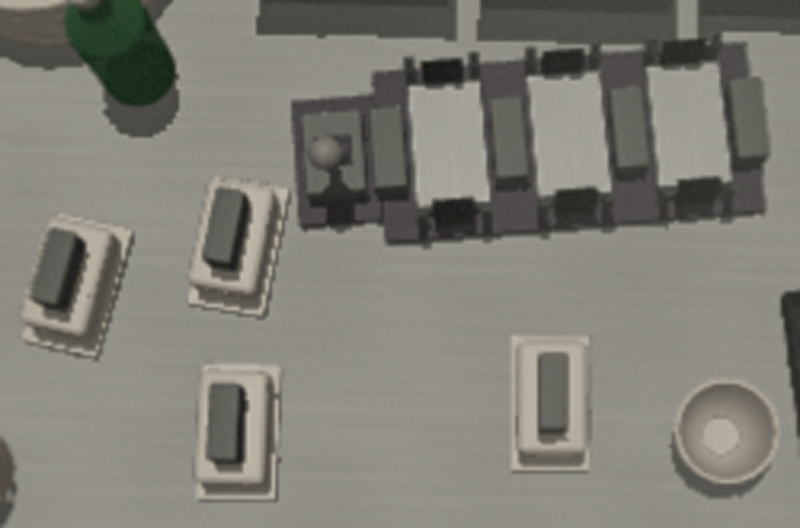

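The white bay seats are empty, so all three bays are free. The crop shows the four white cartridges, and the ramekin beside one of them. Next is a closer look at the rack with the wrist camera.

```bash
cat >> h.py <<'E'
def ori(yaw,flip=False):
    s=-1 if flip else 1
    z=s*np.array([-np.sin(yaw),np.cos(yaw),0]); x=np.array([0,0,-1.]); return np.stack([x,np.cross(z,x),z],1)
E
python3 - <<'E'
from h import *
for P in ((.637,-.045,.30),(.4167,-.0346,.078),(.3858,.2155,.078),(.5031,.3566,.078),(.54,.2247,.078),(.441,-.33,.08),(.63,.06,.12),(.65,-.147,.12)):
    for f in (0,1): print(P,f,inverse_kinematics(np.array(P),ori(.1,f)))
q=sense()
movep(np.array([.60,-.045,.30]),ori(.1,inverse_kinematics(np.array([.60,-.045,.30]),ori(.1,0)) is None))
im,d,p,R,t=cam("wrist");np.savez("pics/w1.npz",im=im,d=d,R=R,t=t);cv2.imwrite("pics/w1.png",im[...,::-1])
print(sense()["time_s"],sense()["joint_pos"])
E
```

```text
(0.637, -0.045, 0.3) 0 [ 0.6217  0.5296 -0.9174  1.5349  0.4305  1.2913  1.3214]
(0.637, -0.045, 0.3) 1 [ 0.3886  0.4295 -0.5393  1.5485  0.2291  1.2272 -1.6589]
(0.4167, -0.0346, 0.078) 0 [ 0.7753  0.5176 -0.9708  2.2404  0.677   0.7099  0.9948]
(0.4167, -0.0346, 0.078) 1 [ 0.4189  0.3782 -0.5152  2.257   0.3394  0.5782 -1.8238]
(0.3858, 0.2155, 0.078) 0 [ 0.1876  0.5651 -0.9923  2.1888  0.7128  0.7554  0.3841]
(0.3858, 0.2155, 0.078) 1 [-0.724   0.3607  0.1424  2.2364 -0.096   0.5498 -1.9795]
(0.5031, 0.3566, 0.078) 0 [-0.1368  0.7168 -0.7862  1.7945  0.6341  0.9022  0.4595]
(0.5031, 0.3566, 0.078) 1 [-0.7892  0.5751  0.1423  1.835  -0.1147  0.7393 -2.0554]
(0.54, 0.2247, 0.078) 0 [ 0.233   0.7798 -1.0086  1.8647  0.805   0.9707  0.527 ]
(0.54, 0.2247, 0.078) 1 [ 0.0233  0.6332 -0.6684  1.8759  0.5275  0.816  -2.3941]
(0.441, -0.33, 0.08) 0 [ 1.0996  0.5974 -0.7076  1.9537  0.5419  0.7878  1.7532]
(0.441, -0.33, 0.08) 1 [ 0.6912  0.4945 -0.1612  1.9774  0.1216  0.6788 -1.0166]
(0.63, 0.06, 0.12) 0 [ 0.4081  0.6961 -0.8359  1.729   0.6036  0.9939  1.0152]
(0.63, 0.06, 0.12) 1 [ 0.2492  0.6134 -0.5821  1.7383  0.4111  0.9141 -1.9754]
(0.65, -0.147, 0.12) 0 [ 0.6582  0.7141 -0.7554  1.6465  0.5592  1.0092  1.3887]
(0.65, -0.147, 0.12) 1 [ 0.3801  0.6095 -0.3195  1.6644  0.2307  0.905  -1.4997]
2.8083 [ 0.6994  0.4823 -0.9766  1.6214  0.4155  1.2622  1.3156]
```

View pics/w1.png

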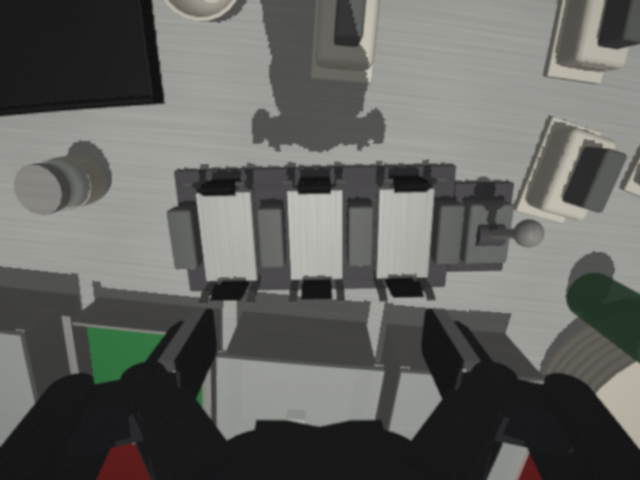

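The rack is seen from above. Front hooks are at about row 187 and back hooks at about row 290, with seat columns at 227, 315 and 405. The lever ball is at (529,233). I fit the rack pose from the seats and hook tops.

```bash
python3 - <<'E'
from h import *
z=np.load("pics/w1.npz");p=camera_params("wrist");im=z["im"];W=cloud(z["d"],p,z["R"],z["t"])
g=im.astype(int);
n2=cv2.undistortPoints(np.stack(np.mgrid[:640,:480],-1).reshape(-1,1,2).astype(np.float32),p["K"],p["dist"])
def ray(uv,h):
    q=cv2.undistortPoints(np.float32(uv).reshape(-1,1,2),p["K"],p["dist"]).reshape(-1,2)
    r=np.c_[q,np.ones(len(q))]@z["R"].T; return z["t"]+r*((h-z["t"][2])/r[:,2])[:,None]
m=np.zeros((480,640),np.uint8);m[170:300,165:450]=((g.min(2)>125))[170:300,165:450]
n,l,st,c=cv2.connectedComponentsWithStats(m)
C=[]
for i in range(1,n):
    if st[i,4]<1000: continue
    q=np.argwhere(l==i)[:,::-1]; P=ray(q,.03); r=cv2.minAreaRect((P[:,:2]*1000).astype(np.float32)); C.append(r[0]); print(st[i],r, "depthz",np.median(W[l==i][:,2]), P[:,:2].mean(0))
C=np.array(C);print("pitch",np.diff(C,axis=0))
mm=(W[...,2]>.054)&(W[...,2]<.070);mm[:160]=0;mm[310:]=0;mm[:,:165]=0;mm[:,460:]=0
n,l,st,c=cv2.connectedComponentsWithStats(mm.astype(np.uint8))
for i in range(1,n):
    if st[i,4]>=12: q=W[l==i]; print(st[i],c[i],q.min(0),q.max(0))
# tray from top
s=np.load("pics/top0.npz");pt=camera_params("top")
m=(s["im"].max(2)<60).astype(np.uint8);m[:,:403]=0;m[:,520:]=0;m[:220]=0;m[310:]=0
n,l,st,c=cv2.connectedComponentsWithStats(m);i=1+st[1:,4].argmax();
q=np.argwhere(l==i)[:,::-1]
k=cv2.undistortPoints(np.float32(q).reshape(-1,1,2),pt["K"],pt["dist"]).reshape(-1,2);r=np.c_[k,np.ones(len(k))]@pt["rotation"].T
P=pt["position"]+r*((.028-pt["position"][2])/r[:,2])[:,None];print("tray",cv2.minAreaRect((P[:,:2]*1000).astype(np.float32)))
E
```

```text
[ 165  170   36  127 1413] ((654.162353515625, -196.546630859375), (42.336143493652344, 148.545654296875), 88.16222381591797) depthz 0.0007840452827674871 [ 0.67   -0.2083]
[ 377  189   57   89 4424] ((626.8218994140625, 51.944217681884766), (103.18038940429688, 59.67135238647461), 6.90987491607666) depthz 0.03043644059471534 [0.6255 0.0515]
[ 287  190   56   90 4513] ((638.8471069335938, -47.2243537902832), (103.5932846069336, 59.953704833984375), 6.705148220062256) depthz 0.0305000874274326 [ 0.6369 -0.0476]
[ 196  192   61   89 4369] ((650.2835083007812, -146.5211181640625), (103.19505310058594, 59.71223068237305), 6.727877140045166) depthz 0.03058885796795957 [ 0.6486 -0.1465]
pitch [[-27.3405 248.4908]
 [ 12.0252 -99.1686]
 [ 11.4364 -99.2968]]
[336 179   9   6  45] [340.0889 181.9333] [ 0.5681 -0.033   0.0545] [ 0.5747 -0.0243  0.0622]
[434 179  12   5  51] [439.6471 180.9608] [0.5578 0.066  0.055 ] [0.5637 0.0748 0.0634]
[283 181   9   6  46] [286.9783 183.0652] [ 0.5751 -0.0851  0.0546] [ 0.5816 -0.0769  0.0634]
[383 180  10   6  49] [387.4898 182.0612] [0.5644 0.0138 0.054 ]
[... 724 characters left out ...]
1564  0.054 ] [ 0.7132 -0.1231  0.065 ]
[379 293   9   9  66] [383.0152 297.5758] [0.6894 0.0288 0.0543] [0.6965 0.0378 0.0629]
[426 292  10   9  72] [430.1667 296.4306] [0.6834 0.0809 0.0541] [0.691  0.0901 0.0626]
[246 295   9   9  69] [249.971  299.4348] [ 0.7059 -0.1178  0.054 ] [ 0.7135 -0.1083  0.0626]
[288 295   9   9  62] [292.5    298.8387] [ 0.7013 -0.0707  0.0542] [ 0.709  -0.0619  0.0632]
[337 294   8   9  69] [340.5217 298.1739] [ 0.6948 -0.0174  0.0541] [ 0.7025 -0.0093  0.0627]
[198 296  11   9  75] [203.1067 300.2267] [ 0.7128 -0.1704  0.0541] [ 0.7204 -0.1604  0.0634]
tray ((443.31768798828125, -352.06829833984375), (168.6032257080078, 241.30657958984375), 7.753016471862793)
```

```bash
cat >> h.py <<'E'
YAW=.1176; BAY=np.array([[.6503,-.1465],[.6388,-.0472],[.6268,.0519]])
TRAY=np.array([.4433,-.352]); TYAW=.135; GREEN=np.array([.237,.247]); GZ=.078
ex=lambda a:np.array([np.cos(a),np.sin(a)]); ey=lambda a:np.array([-np.sin(a),np.cos(a)])
def fz(n=10):
    f=[]
    for _ in range(n): sleep(.03); f.append(sense()["wrist_force"])
    return np.mean(f,0)
def look(x,y,yaw=0,z=.215):
    """hover above a cart, return its measured x,y,yaw"""
    movep(np.array([x,y,z]),ori(yaw)); im,d,p,R,t=cam("wrist")
    c=carts(im,cloud(d,p,R,t)); c=c[(c[:,3]>45)&(c[:,3]<75)&(c[:,4]<35)&(np.hypot(*(c[:,:2]-GREEN).T)>.06)]
    c=c[np.hypot(c[:,0]-x,c[:,1]-y).argmin()]; print("cart",c); return c[:3]
def pick(x,y,yaw0=0):
    x,y,yaw=look(x,y,yaw0)
    move_l(np.array([x,y,.13]),ori(yaw),.2); b=fz(); move_l(np.array([x,y,GZ]),feed=.1)
    command_gripper(.0,100); print("gap",sense()["finger_gap"])
    move_l(np.array([x,y,GZ+.03]),feed=.1); sleep(.3); f=fz()-b
    print("weight N",-f[2],"gap",sense()["finger_gap"],"t",sense()["time_s"]); return -f[2],x,y,yaw
def chk(l): s=sense(); print(l,"gap %.4f fz %.2f z %.4f t %.1f"%(s["finger_gap"],s["wrist_force"][2],s["position"][2],s["time_s"]))
E
python3 - <<'E'
from h import *
movep(np.array([.46,-.0346,.30]),ori(.02))
pick(.4167,-.0346,.02)
im,d,p,R,t=cam("side");cv2.imwrite("pics/s1.png",im[120:400,200:560,::-1])
E
```

```text
cart [  0.4159  -0.0381   0.0261  59.2812  23.0204   0.0844 314.532  232.8982]
gap 0.022677791073821417
weight N 4.265948046196467 gap 0.022227716276570386 t 7.1917
```

View pics/s1.png

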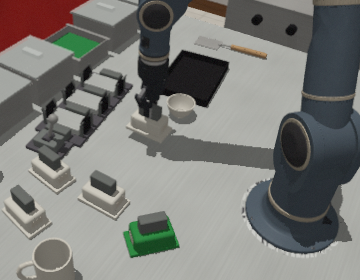

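It weighs 435 g, so it is full. It goes into bay 0.

```bash
cat >> h.py <<'E'
def press(i,x,y,yaw):
    bx,by=BAY[i]; a=BAY[i]-.16*ex(YAW)
    move_l(np.array([a[0],a[1],GZ+.035]),ori(YAW),.2); chk("front")
    move_l(np.array([a[0],a[1],GZ+.085]),feed=.15)
    move_l(np.array([bx,by,GZ+.085]),feed=.15); chk("above")
    im,d,p,R,t=cam("top"); np.savez(f"pics/pre{i}.npz",im=im,d=d); W=cloud(d,p,R,t)
    # white flange/body patch of the held cart
    m=(W[...,2]>.07)&(W[...,2]<.15)&(im.min(2)>120)&(np.hypot(W[...,0]-bx,W[...,1]-by)<.08); q=W[m]
    if len(q)>20: print("held white",len(q),q.min(0),q.max(0))
    move_l(np.array([bx,by,GZ+.058]),feed=.06); chk("at slopes"); b=fz(5)
    hit=move_l(np.array([bx,by,GZ+.0295]),feed=.03,until_force=45); f=fz(5)-b
    print("hit",hit,"push",f); chk("seat")
def check_bay(i):
    im,d,p,R,t=cam("top"); W=cloud(d,p,R,t); c=carts(im,W); k=np.hypot(*(c[:,:2]-BAY[i]).T)
    m=(W[...,2]>.1)&(W[...,2]<.135)&(np.hypot(W[...,0]-BAY[i][0],W[...,1]-BAY[i][1])<.035); print("rib z",np.median(W[m][:,2]) if m.any() else None, W[m].mean(0), m.sum())
E
python3 - <<'E'
from h import *
s=sense();press(0,0,0,0)
im,d,p,R,t=cam("side");cv2.imwrite("pics/s2.png",cv2.resize(im[150:300,200:400,::-1],None,fx=3,fy=3))
im,d,p,R,t=cam("wrist");cv2.imwrite("pics/w2.png",im[...,::-1])
E
```

```text
front gap 0.0224 fz -4.15 z 0.1129 t 8.1
above gap 0.0225 fz -3.97 z 0.1626 t 9.8
held white 27 [ 0.6359 -0.1208  0.0865] [ 0.6654 -0.1117  0.1364]
at slopes gap 0.0223 fz -3.62 z 0.1357 t 10.5
hit False push [-5.3058 -0.2624  9.3937]
seat gap 0.0228 fz 5.31 z 0.1085 t 11.9
```

View pics/w2.png

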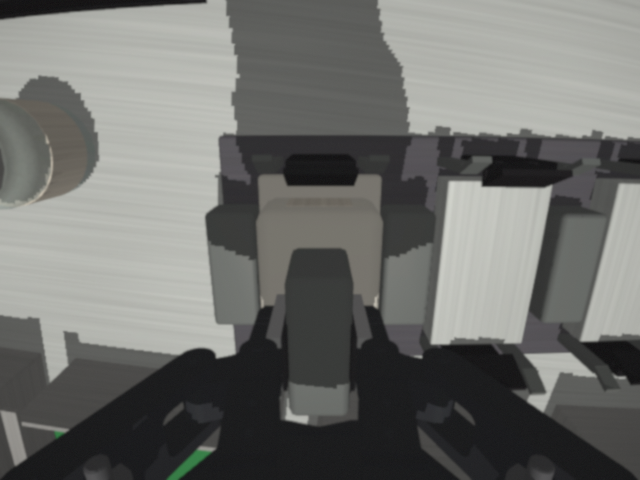

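The front hook sits over the flange in the wrist picture (about (320,170)). I press a few millimetres further to make sure the back hook clicks too, then release and look.

```bash
python3 - <<'E'
from h import *
bx,by=BAY[0]
print(move_l(np.array([bx,by,GZ+.024]),feed=.02,until_force=35));chk("more");print(fz(5))
command_gripper(.085);chk("open");print(fz(5))
move_l(np.array([bx,by,.24]),feed=.2);
check_bay(0)
movep(np.array([bx-.1,by,.27]),ori(YAW))
im,d,p,R,t=cam("wrist");cv2.imwrite("pics/w3.png",im[150:450,100:540,::-1]);W=cloud(d,p,R,t)
m=(W[...,2]>.1)&(W[...,2]<.125)&(np.hypot(W[...,0]-bx,W[...,1]-by)<.05);q=W[m];print(np.percentile(q[:,2],[10,50,90]),cv2.minAreaRect((q[:,:2]*1e3).astype(np.float32)))
E
```

```text
True
more gap 0.0229 fz 3.53 z 0.1084 t 12.3
[-1.246   0.0082  4.602 ]
open gap 0.0844 fz 0.18 z 0.1067 t 13.1
[ 0.2684 -0.3221  0.0499]
rib z 0.1146181610829069 [ 0.6493 -0.1443  0.114 ] 247
[0.1113 0.1143 0.1153] ((649.4976196289062, -147.16009521484375), (60.44915771484375, 23.980642318725586), 6.698254585266113)
```

View pics/w3.png

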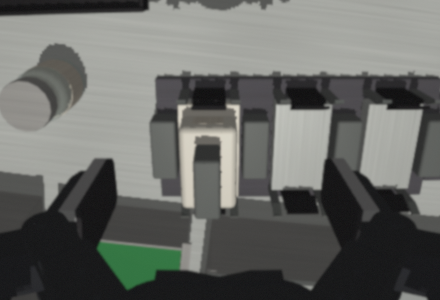

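Bay 0 is seated: the rib top is at 114 mm and level, and the hard stop was felt. Next is cartridge D.

```bash
cat >> h.py <<'E'
def finish_press(i):
    bx,by=BAY[i]; h=move_l(np.array([bx,by,GZ+.024]),feed=.02,until_force=35); chk("stop %s"%h)
    command_gripper(.085); move_l(np.array([bx,by,.24]),feed=.2)
    look_bay(i)
def look_bay(i):
    bx,by=BAY[i]; movep(np.array([bx-.1,by,.27]),ori(YAW))
    im,d,p,R,t=cam("wrist");cv2.imwrite(f"pics/bay{i}.png",im[...,::-1]);W=cloud(d,p,R,t)
    m=(W[...,2]>.1)&(W[...,2]<.135)&(np.hypot(W[...,0]-bx,W[...,1]-by)<.045);q=W[m];print("bay",i,np.percentile(q[:,2],[10,50,90]),cv2.minAreaRect((q[:,:2]*1e3).astype(np.float32)))
def to_tray(slot):
    c=TRAY+slot*.075*ey(TYAW)
    w=sense()["position"]
    move_l(np.array([.43,-.03,GZ+.035]),ori(TYAW),.2); chk("mid")
    move_l(np.array([.43,-.03,GZ+.085]),feed=.2)
    move_l(np.array([c[0],c[1],GZ+.085]),feed=.2); chk("over tray")
    h=move_l(np.array([c[0],c[1],GZ+.003]),feed=.08,until_force=8); chk("down %s"%h)
    command_gripper(.06); chk("rel"); move_l(np.array([c[0],c[1],.22]),feed=.2)
E
python3 - <<'E'
from h import *
movep(np.array([.45,.1,.30]),ori(0))
pick(.3858,.2155,0)
E
```

```text
cart [  0.3849   0.2142   0.0105  59.5208  23.1549   0.0844 319.3524 233.6795]
gap 0.02239950186587064
weight N 1.418346466413226 gap 0.022569622876445327 t 19.6917
```

This one weighs 145 g, so it is used up and goes in the tray.

```bash
python3 - <<'E'
from h import *
to_tray(-1)
im,d,p,R,t=cam("wrist");cv2.imwrite("pics/t1.png",im[...,::-1]);c=carts(im,cloud(d,p,R,t));print(c[(c[:,3]<75)])
movep(np.array([.45,.05,.30]),ori(0))
pick(.5396,.2247,-.178)
E
```

```text
mid gap 0.0227 fz -1.55 z 0.1131 t 21.1
over tray gap 0.0227 fz -1.56 z 0.1632 t 23.6
down True gap 0.0229 fz 4.91 z 0.0835 t 24.5
rel gap 0.0603 fz 0.06 z 0.0821 t 25.0
[[  0.4193  -0.4305   0.1233  40.5952  23.8201   0.0894 318.6827 193.0368]
 [  0.5922  -0.3414  -0.4396  26.0106   4.4952   0.0791 393.6954 397.6954]]
cart [  0.5393   0.2239  -0.1423  59.6037  23.2572   0.0844 320.3553 235.6602]
gap 0.022613537862688073
weight N 3.945039247591355 gap 0.02243255675966717 t 31.6417
```

View pics/t1.png

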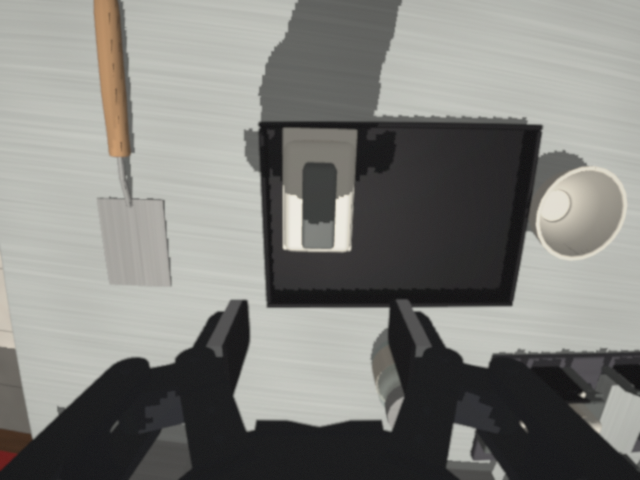

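The used one stands upright in the tray. Cartridge A weighs 402 g, so it is full and goes to bay 1, first backing away from the lever.

```bash
python3 - <<'E'
from h import *
move_l(np.array([.43,.21,GZ+.035]),ori(0),.2);chk("back")
press(1,0,0,0); finish_press(1)
movep(np.array([.45,.15,.30]),ori(0))
print(pick(.5031,.3566,-.205))
E
```

```text
back gap 0.0230 fz -3.71 z 0.1135 t 32.3
front gap 0.0224 fz -3.85 z 0.1131 t 33.9
above gap 0.0225 fz -4.94 z 0.1626 t 35.6
held white 34 [ 0.6172 -0.1244  0.0742] [ 0.6531 -0.0133  0.1339]
at slopes gap 0.0228 fz -3.35 z 0.1357 t 36.2
hit False push [-4.9495 -0.5352 11.6821]
seat gap 0.0226 fz 7.38 z 0.1087 t 37.7
stop True gap 0.0227 fz 4.66 z 0.1087 t 37.9
bay 1 [0.111  0.1143 0.1153] ((637.06005859375, -48.27394104003906), (59.602787017822266, 24.200077056884766), 6.7140984535217285)
cart [  0.5022   0.3548  -0.1937  59.8234  23.2474   0.0844 319.3449 234.1468]
gap 0.022274776114291857
weight N 4.57228047712586 gap 0.02291422086389344 t 45.025
(np.float64(4.57228047712586), np.float64(0.5022432556152344), np.float64(0.35475686645507815), np.float64(-0.1936846487045738))
```

View pics/bay1.png

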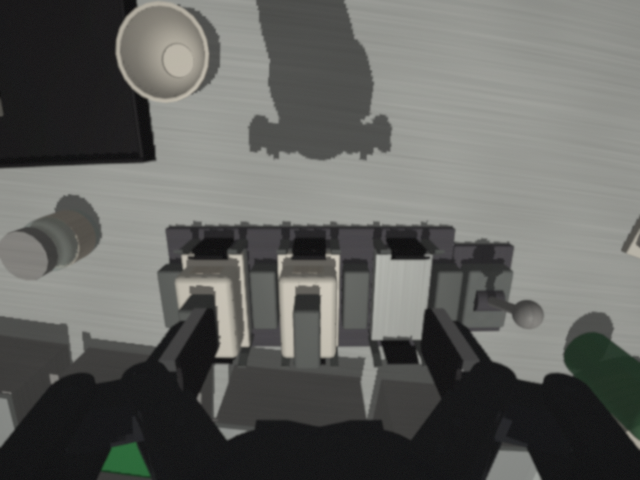

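Bays 0 and 1 are both filled and level, with the front hooks closed. The last cartridge weighs 466 g, so it is full and goes to bay 2.

```bash
python3 - <<'E'
from h import *
move_l(np.array([.43,.21,GZ+.035]),ori(0),.2);chk("back")
press(2,0,0,0); finish_press(2)
movep(np.array([.40,-.045,.42]),ori(YAW))
im,d,p,R,t=cam("top");np.savez("pics/top1.npz",im=im,d=d);cv2.imwrite("pics/top1.png",im[...,::-1]);chk("")
im,d,p,R,t=cam("side");cv2.imwrite("pics/side1.png",cv2.resize(im[140:340,200:460,::-1],None,fx=3,fy=3))
E
```

```text
back gap 0.0224 fz -4.50 z 0.1136 t 46.0
front gap 0.0227 fz -4.95 z 0.1132 t 47.0
above gap 0.0227 fz -3.69 z 0.1626 t 48.7
held white 48 [ 0.6057 -0.0251  0.0727] [0.6504 0.0851 0.1329]
at slopes gap 0.0225 fz -5.42 z 0.1358 t 49.4
hit False push [-4.5329 -1.2308 10.1155]
seat gap 0.0224 fz 5.58 z 0.1084 t 50.8
stop True gap 0.0226 fz 5.26 z 0.1084 t 51.1
bay 2 [0.1112 0.1144 0.1153] ((625.2113647460938, 50.858001708984375), (59.89885330200195, 23.99941635131836), 6.7370219230651855)
 gap 0.0849 fz -0.31 z 0.4201 t 54.2
```

View pics/bay2.png

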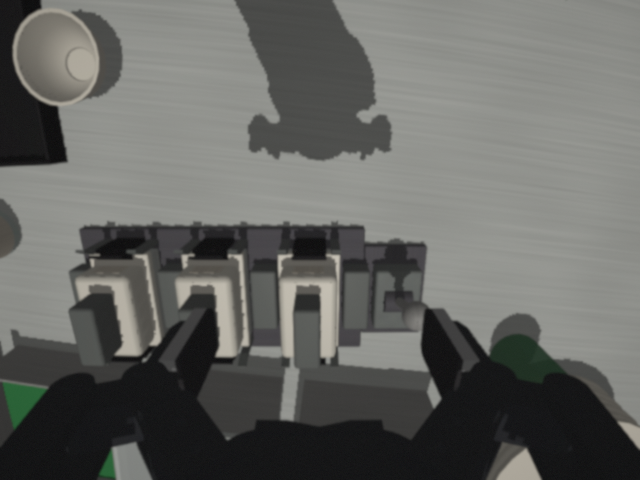

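View pics/top1.png

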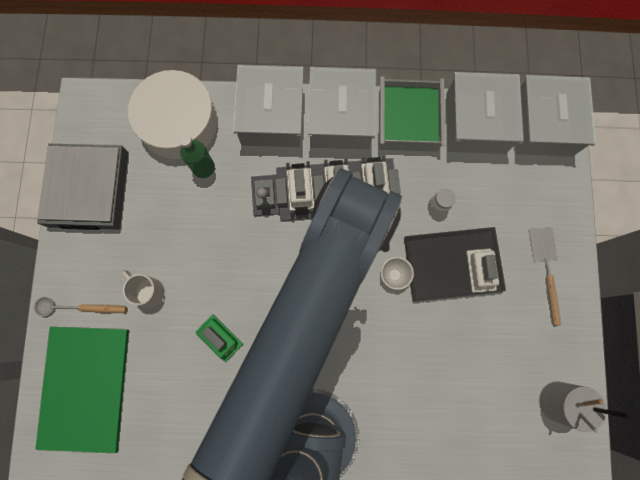

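View pics/side1.png

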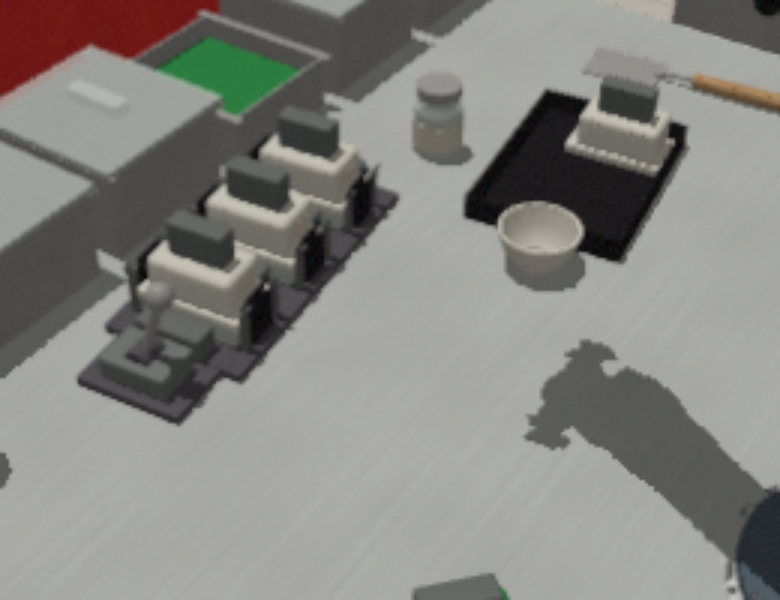

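All three bays are seated and the used cartridge stands upright in the tray. But the ramekin has moved from top pixel (387,280) to (397,274), probably grazed while carrying the first cartridge. I will measure it, confirm the other bystanders are unmoved, and put it back.

```bash
python3 - <<'E'
from h import *
p=camera_params("top");Z=[np.load(f"pics/top{i}.npz") for i in(0,1)]
for z in Z:
    W=cloud(z["d"],p,p["rotation"],p["position"])
    for n,(x,y),(a,b),rad in(("ram",(.41,-.195),(.037,.055),.085),("jar",(.6,-.316),(.075,.1),.06),("mug",(.36,.46),(.08,.1),.07),("bottle",(.67,.30),(.19,.21),.06)):
        m=(W[...,2]>a)&(W[...,2]<b)&(np.hypot(W[...,0]-x,W[...,1]-y)<rad)
        if n=="ram": m&=z["im"].min(2)>90
        q=(W[m][:,:2]*1e3).astype(np.float32); print(n,len(q),cv2.minEnclosingCircle(q) if len(q) else None, q.mean(0))
    c=carts(z["im"],W);print(c[(c[:,3]<70)][:,:6])
s=np.array([.45,-.2,.10])
for yw in(np.pi/2,-np.pi/2): print(inverse_kinematics(s,ori(yw)))
E
```

```text
ram 225 ((395.3483581542969, -175.11935424804688), 41.659263610839844) [ 395.1117 -178.8255]
jar 289 ((602.0511474609375, -318.2967834472656), 24.848590850830078) [ 601.6431 -316.7948]
mug 254 ((352.59478759765625, 439.7114562988281), 46.061424255371094) [349.7236 436.4358]
bottle 142 ((691.703125, 321.1645812988281), 15.780569076538086) [690.4818 320.375 ]
[[ 0.6764  0.3122 -1.0195 63.0801 28.229   0.0842]
 [ 0.5396  0.2247 -0.178  58.5357 24.9064  0.0853]
 [ 0.5031  0.3566 -0.205  59.0598 24.3698  0.0856]
 [ 0.4167 -0.0346  0.0234 57.7225 19.9603  0.0852]
 [ 0.3858  0.2155  0.0025 58.6521 23.3084  0.0853]
 [ 0.359   0.4565 -0.4887 62.2367 21.5514  0.0808]
 [ 0.3392  0.4086 -0.3204 68.6516 22.0762  0.0835]
 [ 0.237   0.2467  0.8411 59.9363 22.4842  0.0853]]
ram 236 ((412.8227233886719, -200.6672821044922), 41.83412170410156) [ 415.2949 -204.7989]
jar 296 ((602.1350708007812, -317.5933532714844), 24.83366584777832) [ 601.2342 -316.6109]
mug 250 ((354.56524658203125, 441.67816162109375), 48.4611930847168) [349.4546 435.2776]
bottle 142 ((690.8969116210938, 321.9640808105469), 15.342906951904297) [690.4846 320.5978]
[[ 0.6727  0.3141 -1.1909 61.8888 26.0401  0.0848]
 [ 0.4288 -0.4256  0.0945 59.3279 24.115   0.0891]
 [ 0.3566  0.4563 -0.4175 64.842  23.9108  0.0805]
 [ 0.3366  0.4081 -0.4084 66.093  19.1852  0.0824]
 [ 0.2369  0.2464  0.8538 59.2241 22.6487  0.0849]]
[-0.4771  0.6469  1.112   2.1463 -0.8006  0.8524 -2.006 ]
[ 0.0617  0.3955  0.3345  2.121  -0.209   0.6555  0.5386]
```

Only the ramekin moved, by about (+18, −26) mm. I pinch its rim gently and set it back.

```bash
cat > ram.py <<'E'
from h import *
O=ori(-np.pi/2)
def ram():
    im,d,p,R,t=cam("wrist");W=cloud(d,p,R,t)
    m=(W[...,2]>.037)&(W[...,2]<.055)&(np.hypot(W[...,0]-.405,W[...,1]+.19)<.085)&(im.min(2)>80); q=(W[m][:,:2]*1e3).astype(np.float32)
    (x,y),r=cv2.minEnclosingCircle(q);print("ram",x,y,r,len(q),"zmax",np.percentile(W[m][:,2],98));return np.array([x,y])/1e3
movep(np.array([.45,-.15,.30]),O); movep(np.array([.44,-.20,.23]),O)
c=ram(); cv2.imwrite("pics/r1.png",camera("wrist")[0][...,::-1])
E
python3 ram.py
```

```text
ram 411.0820007324219 -202.25564575195312 41.74434280395508 2063 zmax 0.04671336601002297
```

View pics/r1.png

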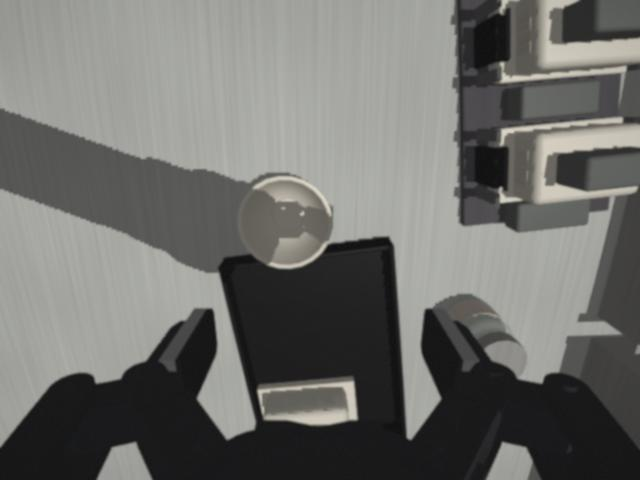

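```bash
cat > ram2.py <<'E'
from ram import *
g=c+[.0395,0]; T=np.array([-.0185,.0257])
command_gripper(.045,20)
move_l(np.array([g[0],g[1],.10]),O,.15); b=fz(3)
print("touch",move_l(np.array([g[0],g[1],.052]),feed=.05,until_force=5)); chk("d")
command_gripper(.0,20); chk("pinch")
move_l(np.array([g[0],g[1],.056]),feed=.03); chk("lift")
move_l(np.array([g[0]+T[0],g[1]+T[1],.056]),feed=.05); chk("moved")
move_l(np.array([g[0]+T[0],g[1]+T[1],.0515]),feed=.03,until_force=6)
command_gripper(.03); move_l(np.array([g[0]+T[0],g[1]+T[1],.13]),feed=.1)
movep(np.array([.44,-.20,.23]),O); c2=ram(); print("moved by",c2-c,"wanted",T)
E
python3 ram2.py
```

```text
ram 411.25 -202.2404327392578 41.76512145996094 2069 zmax 0.04671261572177738
touch False
d gap 0.0448 fz 0.37 z 0.0522 t 60.3
pinch gap 0.0078 fz 4.22 z 0.0523 t 60.7
lift gap 0.0066 fz 2.40 z 0.0561 t 61.0
moved gap 0.0066 fz 5.41 z 0.0571 t 61.8
ram 401.4343566894531 -179.47930908203125 41.63787841796875 2168 zmax 0.04683329814453124
moved by [-0.0098  0.0228] wanted [-0.0185  0.0257]
```

```bash
sed -e 's/T=.*/T=np.array([.3927,-.1765])-c/' -e 's/\.0395,0/.033,0/' ram2.py > ram3.py; python3 ram3.py; python3 - <<'E'
from h import *
movep(np.array([.5,.12,.32]),ori(YAW))
im,d,p,R,t=cam("top");W=cloud(d,p,R,t)
m=(W[...,2]>.037)&(W[...,2]<.055)&(np.hypot(W[...,0]-.41,W[...,1]+.195)<.085)&(im.min(2)>90);q=(W[m][:,:2]*1e3).astype(np.float32);print(len(q),cv2.minEnclosingCircle(q),q.mean(0))
E
```

```text
ram 401.4732360839844 -179.38186645507812 41.62813186645508 2186 zmax 0.04679984849187077
touch False
d gap 0.0452 fz 0.52 z 0.0522 t 67.3
pinch gap 0.0078 fz 5.27 z 0.0525 t 67.7
lift gap 0.0067 fz 2.15 z 0.0559 t 68.0
moved gap 0.0065 fz 5.23 z 0.0572 t 68.3
ram 395.8232727050781 -178.84959411621094 41.696990966796875 2188 zmax 0.04681210896936939
moved by [-0.0056  0.0005] wanted [-0.0088  0.0029]
238 ((397.0704040527344, -176.961669921875), 41.4494514465332) [ 400.1831 -180.2607]
```

The ramekin is back to within about 3 mm of its original spot. Now the lock lever.

```bash
python3 - <<'E'
from h import *
P=BAY[1]+.195*ey(YAW); at=lambda s,z:np.array([*(P+s*ex(YAW)),z])
command_gripper(0,60)
movep(at(-.10,.22),ori(YAW)); move_l(at(-.10,.107),feed=.15); chk("start"); b=fz(5)
h=move_l(at(.045,.107),feed=.05,until_force=12); s=sense(); print(h,"s",(s["position"][:2]-P)@ex(YAW),fz(5)-b)
move_l(s["position"]-np.array([*(.03*ex(YAW)),0]),feed=.1); 
move_l(sense()["position"]+[0,0,.15],feed=.2)
movep(np.array([.45,.25,.35]),ori(0))
im,d,p,R,t=cam("top");np.savez("pics/top2.npz",im=im,d=d);W=cloud(d,p,R,t)
big=cv2.resize(im[145:310,240:510],None,fx=2.9,fy=2.9)
m=(W[...,2]>.095)&(np.hypot(W[...,0]-P[0],W[...,1]-P[1])<.075)&(W[...,2]<.14);q=W[m];print("ball",len(q),(q.mean(0)[:2]-P)@ex(YAW),(q.mean(0)[:2]-P)@ey(YAW),q[:,2].max())
cv2.imwrite("pics/f_top.png",big[...,::-1]);cv2.imwrite("pics/f_side.png",cv2.resize(cam("side")[0][140:340,200:460,::-1],None,fx=3,fy=3)); chk("")
E
```

```text
start gap -0.0002 fz -0.87 z 0.1083 t 73.5
True s 0.012680366145638016 [-2.1064 -0.0145  4.8058]
ball 85 0.037601230703443594 0.0011470625540963859 0.12147879085317359
 gap -0.0001 fz 0.26 z 0.3486 t 78.1
```

View pics/f_side.png

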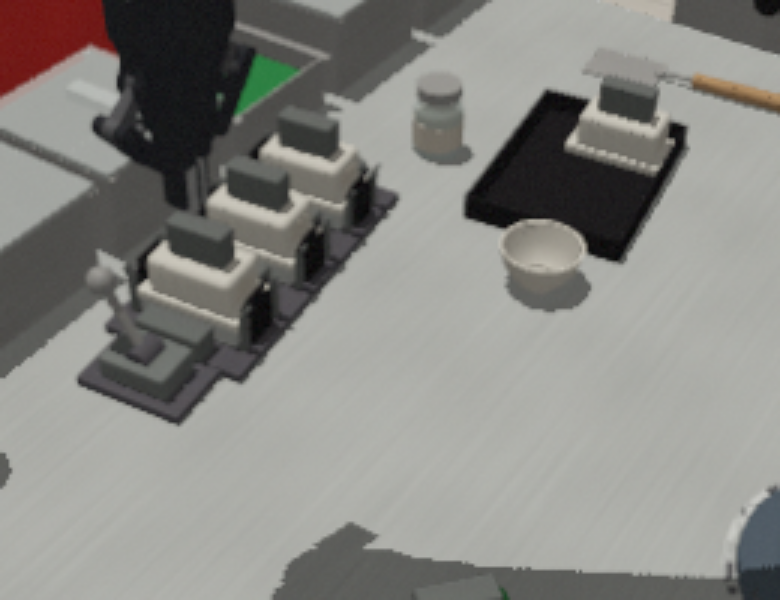

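View pics/f_top.png

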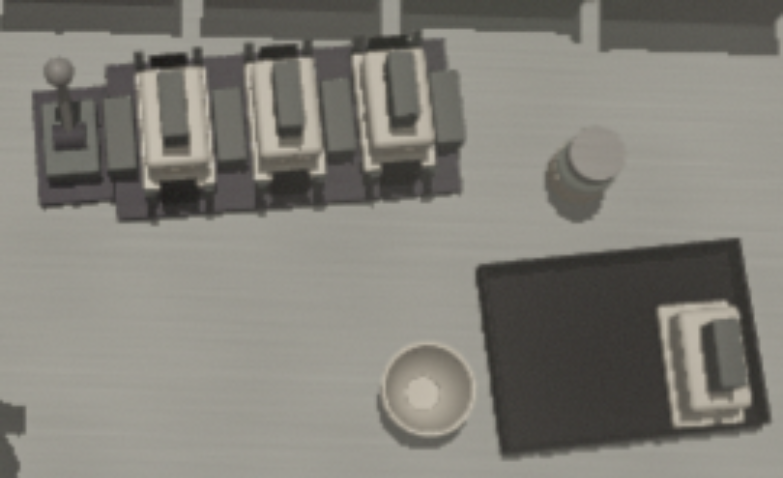

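The lever ball is 37.6 mm behind its pivot, where 38 mm is expected at the end stop. All bays are closed, and the tray cartridge's rib is 89 mm high, so it is flat on the tray floor. Handing in.

```bash
python3 -c "
from rig import *
print(sense()['time_s']); print(finish_job())"
```

```text
78.125
the job is handed in; nothing more can be done
None
```

The job is handed in at 78 s, with everything put away. The one fault is that I knocked the ramekin and had to put it back. Four cartridges were present, and the green look-alike was left alone.

- **Full cartridges:** three weighed about 435, 402 and 466 g and were pressed into bays 0, 1 and 2 until they hit the seat. All three rib tops read 114 mm and level, and the front hooks show over the feet. The back hooks were checked only by that level reading and the last overview picture, not close up.
- **Used-up cartridge:** one weighed about 145 g and stands upright on the tray floor, rib top at 89 mm. It is about 24 mm nearer the tray's front wall than I aimed for. I don't know why, though a momentary slip of the grip is possible.
- **Lock lever:** I swung it last. Its ball ended 37.6 mm behind the pivot (38 mm expected at the end stop).
- **Ramekin:** it was shifted about 31 mm, most likely while I carried the first cartridge past it. I pinched its rim and moved it back in two passes. The top camera now puts it about 3 mm from its original spot by a circle fit, or about 5 mm by the average of its rim points.
- **Other bystanders:** the oil bottle, spice jar and mug read unmoved when I checked before moving the ramekin and the lever. I did not measure them again afterwards.

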